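# Hand the cracked roulette ball to the inspector on the ball dish

### The job

The cracked ivory-coloured roulette ball is being withdrawn: lift it out of its pewter bowl and lay it gently in the middle of the brass ball dish where the dish stands. Then take the dish by one of its two handles, lift it clear of the counter before turning it, and turn it a quarter turn so that the free handle points straight across the chip gutter to the inspector on its far side, keeping the dish level and the ball resting in its middle all the while. Finish still holding the dish there by the one handle, level and steady, a good hand's breadth (10 cm or more) above the counter, and leave everything else where it stands.

Things in the scene. Friction and masses are not known exactly. Their poses are not given: they have to be found in the camera images.
- ball: the cracked ball to present: ivory-coloured (yellowed cream) with a dark hairline crack, 22 mm across, 12 g, rolls freely; origin at its centre. Starts at rest in the middle of ball_bowl
- ball_bowl: pewter-grey bowl holding the cracked ball, left or right of the dish: 126 mm across, rim 34 mm high, loose, 0.45 kg; origin under its centre. Dark red lining, dished like the dish (see dish_mid): floor 8 mm above the counter, flat to 6 mm out, rising 7 degrees to 28 mm out, 15 degrees to 50 mm, then a steep rim 60 mm out. The ball's centre rests 19 mm above the counter
- dish: the empty brass ball dish, green baize lining, loose, 0.21-0.34 kg: 120 mm across, rim 26 mm high; origin under its centre, z up. Two alike dark wooden handles stick out level along +x and -x: bars 18 mm wide (y), 12 to 28 mm above the underside, 58 to 106 mm from the centre (grasp across at 85 mm). Starts with them about fore and aft, along the gutter within 0.45 rad
- dish_mid (a point): point on the dish's axis 19 mm above its underside: the ball's centre when the ball rests in the middle. The dish's floor there is 8 mm above the underside, flat to 6 mm out, rising 7 degrees to 28 mm out and 15 degrees to 50 mm out, then the rim (57 mm out)
- gutter: oak chip gutter with a small brass gate, fixed on the counter's left or right side: a channel 460 mm long (its x, about fore and aft), 84 mm wide (its y), 36 mm high, the gate's knob up to 63 mm; origin under its centre. The inspector stands on its far side, away from the robot's midline: straight across is along its y axis, from the dish over the gutter and beyond
- spare_bowl: second pewter bowl, like ball_bowl, on the dish's other side; holds the spare ball. Leave alone
- spare_ball: sound plain white ball, 22 mm across, in the spare bowl; origin at its centre. Leave alone
- dice_cup: pewter dice cup, 80 mm across the mouth, 92 mm tall; origin under its centre. Leave alone
- marker: tarnished brass table marker like a chess pawn, 42 mm across the foot, 72 mm tall; origin under its centre. Leave alone
- chip1: one of four faded green clay chips in one stack, each 39 mm across and 3.4 mm thick, origin under its centre; chip1 is the lowest, chip4 the top. Leave alone
- chip2: one of four faded green clay chips in one stack, each 39 mm across and 3.4 mm thick, origin under its centre; chip1 is the lowest, chip4 the top. Leave alone
- chip3: one of four faded green clay chips in one stack, each 39 mm across and 3.4 mm thick, origin under its centre; chip1 is the lowest, chip4 the top. Leave alone
- chip4: one of four faded green clay chips in one stack, each 39 mm across and 3.4 mm thick, origin under its centre; chip1 is the lowest, chip4 the top. Leave alone
Mind the look-alikes: they are no part of the job. Of the things that look like the dish, the largest one is meant.

How it is judged:
By the outcome, as a careful person would: the job done as asked, in the order asked, and still so for the second after the job is handed in, while the arm keeps its last pose, push and grip.
It also fails if it takes over 64 s, if anything falls off the work surface, if the arm or the gripper's body presses on something with over 40 N, if the wrist force passes 120 N, or if a joint passes its speed limit or range.

### The arm

A 7-joint arm with a two-finger parallel gripper is mounted at the origin on the work surface. World frame = base frame: x ahead of the robot, y to its left, z up, the work surface at z = 0. Lengths are in m, angles in rad, forces in N, time in s.
With the tool pointing down it reaches from about 0.4 to 0.85 m from the base axis. Payload 10.4 kg.
Tool frame: the origin (TCP) lies between the finger pads; the fingertips stand 19 mm ahead of it and the grasp point (between the pads) is the TCP (env.tcp_to_tips is the distance from the TCP to the fingertips, in m); z points along the fingers, y is the line along which they close (so a half turn about z gives the same grasp; the last joint's range is limited). The gripper opens to 87 mm and grips with 3 to 60 N. Pads are 19 mm wide; open, the fingers measure 117 mm over their backs; the gripper's body (75 mm by 190 mm) begins 51 mm behind the grasp point.
Start: joints at [1.143, 0.332, -0.065, 1.46, 0.022, 1.35, -0.088], TCP at [0.246, -0.575, 0.242] pointing down, gripper open.
Joint ranges: [-2.6, 2.6], [-0.5, 2.12], [-1.47, 1.34], [0.16, 2.42], [-1.27, 4.41], [0.06, 2.06], [-2.6, 2.6]. Speed limits (rad/s): [2.22, 2.22, 2.79, 2.79, 3.14, 3.14, 3.14].

### API

Orientations are given as a unit quaternion [w, x, y, z].
In Python, from plant import monitor, viewer, close_job, finder, env gives the robot as it stands. The module is installed in compiled form; this text tells all that it offers.
- The arm moves only by the shell command python3 -m creep 'ROWS' [OPENING] [FORCE]. ROWS is JSON, a list of rows, each a list of 4 numbers: the shift along the world's x, y, z in mm, then the turn about the world's z in rad. A call has 1 to 12 rows; each row shifts and turns the commanded pose from where the row before left it; what a row does not reach is not made up. A row lasts 1/12 s, in which the tool goes at most 41.7 mm and 7.16 degrees, less where a joint would pass 70% of its speed; a pose out of reach is approached as far as the arm can. A call is refused whole if a number of a shift passes 41.7 or a number of a turn 0.125, either way. A call with a gripper value outside its range is refused whole. OPENING is the closure, from 0 (fully open) to 1 (shut), set as the call begins (- or left out, the last holds). The fingers move at their own pace and stop on an object; FORCE is the grip in N (left out, the last holds). Time passes only in rows, so rows that do not move let the fingers close. It gives the time, the measured TCP pose, the force, the opening and the grip force at its end, in the units of the state.
- monitor.get_state(): the state, without advancing time (a new reading comes with each control period).
- viewer.grab_frame(name): name is "side" or "top" or "wrist"; returns a dict with "frame" (400x640x3 uint8, red, green, blue), "mtx" (3x3 intrinsics, pixels), "k1" (the pictures are not rectified: a ray, as slopes to the right and down, at radius r is drawn at 1 + k1 r^2 times it, then the intrinsics apply), "rvec" (rotation vector, rad) and "tvec" (3), from world to camera coordinates, as OpenCV has them; the wrist camera has in their place "hand_eye" (4x4, takes a point from camera to tool coordinates, whose origin is the TCP and whose axes are the flange's). Camera axes: x right, y down, z forward; pixel columns grow to the right and rows downward; lengths in m; the calibration is good to about 2 mm. A picture is of the moment at which its call begins: read the wrist's pose just before it. There is no depth.
- close_job(): hands the job in; it is judged then, once.
Trained networks look in the newest picture that a camera, given by its name, has taken for a name from the list of things; names that differ only in an ending like _2 or _b are one class to them, and where a whole thing is asked for, a point or a joint stands for the part that bears it (a point fixed in the world has none). Each returns a list of dicts, best first, with "p" (0 to 1); they miss things now and then, are a little off and sometimes report something else, mostly with a low value. They report only what shows in the picture. A call takes as long as a camera call. They do not tell look-alikes from the thing itself.
- finder.recognise(camera, label): "position" ([x, y, z] in m, in world coordinates, good to about 4 mm: the middle of the surface that is visible of it).
- finder.silhouettes(camera, label): "pixels" (400x640 bool, what is visible of it).
The state is a dict: "t": time; "joint_pos": joint angles; "qd": joint speeds; "joint_torque": joint torques, N m; "tcp_pos": TCP position; "tool_rot": TCP orientation; "wrist_force": force on the tool from outside, world axes, zero at the start; "moment": the same for the moment, N m; "grip_width": opening from 0.0 (shut) to 1.0 (fully open); "gripper_force": force on a finger pad.
Only numpy, scipy, OpenCV 4.12 (cv2) and the standard library are available. Lean on these libraries where they do the work, as an engineer would, in place of code of your own. Each camera call takes 0.05 s, during which the arm holds its last target. There are 200 camera calls.

## Working session

There is one attempt and no reset: what is moved stays moved. The work goes in short steps, Python scripts to look and compute and a shell command to move; the robot and the scene stay as the last step left them, time stands still between calls to the robot, and variables do not carry over. Pictures are saved under pics/ and viewed, at most 10 in all, crops included, and the job is handed in when it is done.

```bash
mkdir -p pics; cat > h.py <<'E'
import numpy as np, cv2
from scipy.spatial.transform import Rotation as R
from plant import monitor, viewer, finder
def grab(n):
    s=monitor.get_state(); f=viewer.grab_frame(n)
    K=np.array(f["mtx"])
    if n=="wrist":
        q=np.array(s["tool_rot"]); T=np.eye(4);T[:3,:3]=R.from_quat(q[[1,2,3,0]]).as_matrix();T[:3,3]=s["tcp_pos"]
        M=np.linalg.inv(T@np.array(f["hand_eye"]))
    else:
        M=np.eye(4);M[:3,:3]=cv2.Rodrigues(np.array(f["rvec"],float))[0];M[:3,3]=np.ravel(f["tvec"])
    return f["frame"],K,f["k1"],M
def ray(c,px,z):
    _,K,k1,M=c
    px=np.atleast_2d(px).astype(float)
    p=cv2.undistortPoints(px[:,None],K,np.array([k1,0,0,0,0.]))[:,0]
    d=np.c_[p,np.ones(len(p))]@M[:3,:3]; o=-M[:3,:3].T@M[:3,3]
    z=np.asarray(z)
    return o+d*((z-o[2])/d[:,2])[:,None]
def save(c,n): cv2.imwrite(f"pics/{n}.png",c[0][:,:,::-1])
E
python3 - <<'E'
from h import *
for n in ["top","side"]:
    c=grab(n); save(c,n)
    for l in ["ball","ball_bowl","dish","gutter","spare_ball","dice_cup","marker","chip4"]:
        print(n,l,[(np.round(d["position"],3).tolist(),round(d["p"],2)) for d in finder.recognise(n,l)][:4])
s=monitor.get_state();print(s)
E
```

```text
top ball []
top ball_bowl [([0.449, 0.208, 0.014], 0.67)]
top dish [([0.337, -0.04, 0.006], 0.84), ([0.761, -0.119, 0.017], 0.72), ([0.57, -0.02, 0.018], 0.66), ([0.742, 0.092, 0.013], 0.61)]
top gutter [([0.546, -0.441, 0.021], 0.88)]
top spare_ball [([0.674, -0.286, 0.011], 0.51)]
top dice_cup [([0.68, 0.3, 0.032], 0.88)]
top marker [([0.765, -0.12, 0.023], 0.74)]
top chip4 []
side ball []
side ball_bowl [([0.447, -0.255, 0.023], 0.73), ([0.447, 0.215, 0.021], 0.57)]
side dish [([0.739, 0.092, 0.012], 0.88), ([0.343, -0.033, 0.014], 0.77), ([0.568, -0.017, 0.016], 0.55)]
side gutter [([0.548, -0.459, 0.028], 0.77)]
side spare_ball [([0.446, -0.258, 0.024], 0.51)]
side dice_cup [([0.664, 0.258, 0.067], 0.62)]
side marker [([0.766, -0.132, 0.027], 0.63)]
side chip4 [([0.675, -0.287, 0.012], 0.51)]
{'t': 0.9, 'joint_pos': array([ 1.14341144,  0.33217798, -0.06473122,  1.46008577,  0.02160976,
        1.34990133, -0.08857003]), 'qd': array([ 0.00045232,  0.00013496,  0.0004818 , -0.00052277, -0.00240216,
        0.00166034,  0.00014044]), 'joint_torque': array([-9.98553151e-05, -6.23032379e+01,  2.46525480e-02, -3.90124977e+01,
       -6.11070008e-02,  3.13611212e-02, -1.92510106e-05]), 'tcp_pos': array([ 0.24617939, -0.5745024 ,  0.24159617]), 'tool_rot': array([5.75297772e-05, 9.79592028e-01, 2.00996157e-01, 2.27955092e-05]), 'wrist_force': array([ 0.16215601,  0.51835805, -0.48700862]), 'moment': array([-0.02847033, -0.00817723, -0.03799503]), 'gripper_force': 0.0, 'grip_width': 0.9980920937316562}
```

View pics/top.png

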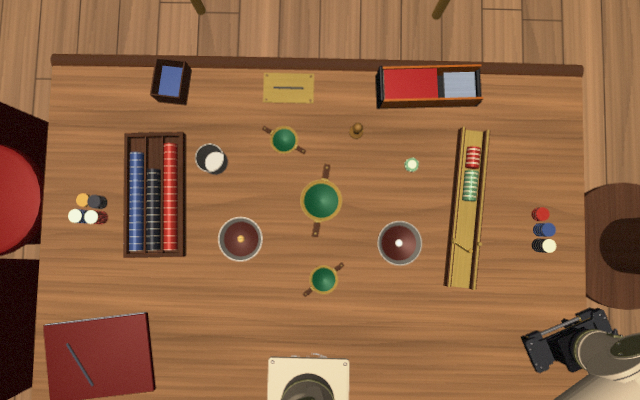

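View pics/side.png

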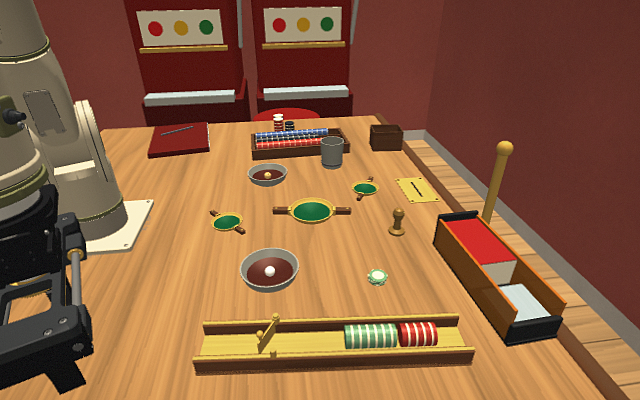

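The ivory ball sits in the left bowl (240,239) and the white spare in the right bowl (399,243). The large dish is at (321,201) with handles towards (326,171) and (316,229). The gutter is on the right, around (467,210).

```bash
python3 - <<'E'
from h import *
c=grab("top")
hsv=cv2.cvtColor(c[0],cv2.COLOR_RGB2HSV)
# ball
print("ball0",ray(c,(240,239),.019))
y,x=np.mgrid[:400,:640]
for nm,(cx,cy) in dict(b=(240,239),s=(399,243)).items():
    m=((x-cx)**2+(y-cy)**2<13**2)&(hsv[...,2]>140); print(nm,m.sum(),c[0][m].mean(0),ray(c,(x[m].mean(),y[m].mean()),.019).round(4))
# dish: green lining and handles
m=((x-321)**2+(y-201)**2<26**2)&(hsv[...,0]>50)&(hsv[...,0]<95)&(hsv[...,1]>80)
print("lining",m.sum(),ray(c,(x[m].mean(),y[m].mean()),.018).round(4))
r2=(x-321)**2+(y-201)**2
m=(r2>23**2)&(r2<42**2)&(hsv[...,2]<115)&(abs(x-321)<15)
P=[]
for s in (y<201,y>201):
    k=m&s; p=ray(c,(x[k].mean(),y[k].mean()),.028)[0];P.append(p);print("handle",k.sum(),p.round(4))
P=np.array(P);d=P[0]-P[1];print("mid",P.mean(0),"ang",np.arctan2(d[1],d[0]))
for g in finder.silhouettes("top","gutter")[:2]:
    mm=np.array(g["pixels"]); yy,xx=np.nonzero(mm)
    q=ray(c,np.c_[xx,yy],.03)[:,:2]; 
    rc=cv2.minAreaRect((q*1000).astype(np.float32)); print("gutter",g["p"],rc, np.array(cv2.boxPoints(rc)).round(0).tolist())
for g in finder.silhouettes("top","dish")[:5]:
    mm=np.array(g["pixels"]); yy,xx=np.nonzero(mm)
    q=ray(c,np.c_[xx,yy],.022)[:,:2]; w,v=np.linalg.eigh(np.cov(q.T)); print("dish",g["p"],len(q),q.mean(0).round(4),np.arctan2(*v[::-1,1]))
E
```

```text
ball0 [[0.4468807  0.20582133 0.019     ]]
b 48 [201.35416667 156.45833333  89.45833333] [[0.4483 0.2053 0.019 ]]
s 115 [177.42608696 147.03478261 134.17391304] [[ 0.4443 -0.2629  0.019 ]]
lining 871 [[ 0.564  -0.0239  0.018 ]]
handle 68 [ 0.6473 -0.0365  0.028 ]
handle 66 [ 0.4796 -0.0113  0.028 ]
mid [ 0.56343009 -0.02387706  0.028     ] ang -0.14939029073823937
gutter 0.93 ((553.6817016601562, -443.1090087890625), (97.76990509033203, 459.802490234375), 84.79906463623047) [[320.0, -471.0], [778.0, -513.0], [787.0, -415.0], [329.0, -374.0]]
dish 0.88 599 [0.7396 0.0897] 1.0889826999651027
dish 0.72 1535 [ 0.5653 -0.0214] 2.9800821507113313
dish 0.58 776 [ 0.341  -0.0361] 2.257789735070789
```

```bash
python3 -m creep '[[17,35,0,0],[17,35,0,0],[17,35,0,0],[17,35,0,0],[17,35,0,0],[17,35,0,0],[17,35,0,0],[17,35,0,0],[17,35,0,0],[17,35,0,0],[17,35,0,0],[17,35,0,0]]' 0.61 20
python3 -m creep '[[0,35,-5,0],[0,35,-5,0],[0,35,-5,0],[0,35,-5,0],[0,35,-5,0],[0,35,-5,0],[0,35,-5,0],[0,35,-5,0],[0,30,-5,0],[0,20,-5,0],[0,0,0,0],[0,0,0,0]]'
python3 - <<'E'
from h import *
c=grab("wrist"); save(c,"w1"); print(monitor.get_state())
for l in ("ball","ball_bowl"): print([(np.round(d["position"],4).tolist(),round(d["p"],2)) for d in finder.recognise("wrist",l)])
E
```

```text
t: 2.05
tcp_pos: [0.4506, -0.1527, 0.2419]
tool_rot: [0.0, 0.98, 0.201, 0.0]
wrist_force: [0.8, -0.2, 0.0]
grip_width: 0.396
gripper_force: 0.0
t: 3.05
tcp_pos: [0.4498, 0.1763, 0.1914]
tool_rot: [-0.0, 0.979, 0.202, -0.0]
wrist_force: [1.1, -0.9, -0.3]
grip_width: 0.391
gripper_force: 0.0
{'t': 3.1, 'joint_pos': array([ 0.29625021,  0.12156461, -0.80057599,  1.85706225,  0.09363836,
        1.20155021, -1.70028584]), 'qd': array([ 0.01950812, -0.01098254,  0.01714122,  0.00222651,  0.00079538,
        0.00268729,  0.00367797]), 'joint_torque': array([ -1.60116669, -35.38838267,  -4.39439625, -37.28910327,
        -0.12853974,  -0.15199687,  -0.12914311]), 'tcp_pos': array([0.45018083, 0.1750726 , 0.19152519]), 'tool_rot': array([ 1.35396140e-04,  9.79561775e-01,  2.01143440e-01, -1.66523639e-04]), 'wrist_force': array([ 0.48349254, -0.5705015 ,  0.08552199]), 'moment': array([-0.01381477,  0.0191921 , -0.03786242]), 'gripper_force': 0.0, 'grip_width': 0.38624263142639276}
[([0.454, 0.2026, 0.0266], 0.84)]
[([0.4452, 0.2042, 0.0164], 0.76)]
```

View pics/w1.png

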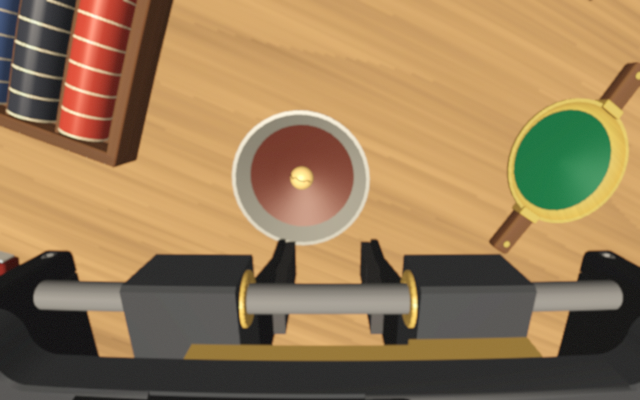

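The ivory ball with its crack is at (301,178) in the bowl. Part of the dish shows at (560,160).

```bash
cat >> h.py <<'E'
def ball(c,cx,cy,r=16,z=.019):
    hsv=cv2.cvtColor(c[0],cv2.COLOR_RGB2HSV); y,x=np.mgrid[:400,:640]
    m=((x-cx)**2+(y-cy)**2<r*r)&(hsv[...,2]>165)&(hsv[...,0]>12)&(hsv[...,0]<40)
    return m.sum(),ray(c,(x[m].mean(),y[m].mean()),z).round(4)
E
python3 - <<'E'
from h import *
c=grab("wrist"); print(ball(c,301,178))
c=grab("side"); print(ball(c,267,175,8)); print(ray(c,(267,176),.019))
s=monitor.get_state();print(s["tcp_pos"])
E
```

```text
(np.int64(452), array([[0.4483, 0.2035, 0.019 ]]))
(np.int64(37), array([[0.4495, 0.2016, 0.019 ]]))
[[0.44937978 0.19931955 0.019     ]]
[0.45055953 0.17429371 0.19179557]
```

```bash
python3 -m creep '[[-1,15,-10,0],[-1,15,-20,0],[0,0,-25,0],[0,0,-25,0],[0,0,-20,0],[0,0,-16,0],[0,0,0,0],[0,0,0,0]]'
python3 - <<'E'
from h import *
c=grab("wrist"); save(c,"w2"); s=monitor.get_state();print(s["tcp_pos"]); 
from plant import finder
for z in [.019]:
  for d in finder.silhouettes("wrist","ball")[:2]:
    yy,xx=np.nonzero(d["pixels"]); print(d["p"],len(xx),xx.mean(),yy.mean(),ray(c,(xx.mean(),yy.mean()),z), ball(c,xx.mean(),yy.mean(),30))
E
```

```text
t: 3.97
tcp_pos: [0.4481, 0.2049, 0.0756]
tool_rot: [0.0, 0.98, 0.201, -0.001]
wrist_force: [0.8, 0.3, 0.1]
grip_width: 0.387
gripper_force: 0.0
[0.44865815 0.20528407 0.0763899 ]
0.68 885 330.554802259887 231.73559322033898 [[0.44895004 0.20344456 0.019     ]] (np.int64(961), array([[0.4482, 0.2032, 0.019 ]]))
```

View pics/w2.png

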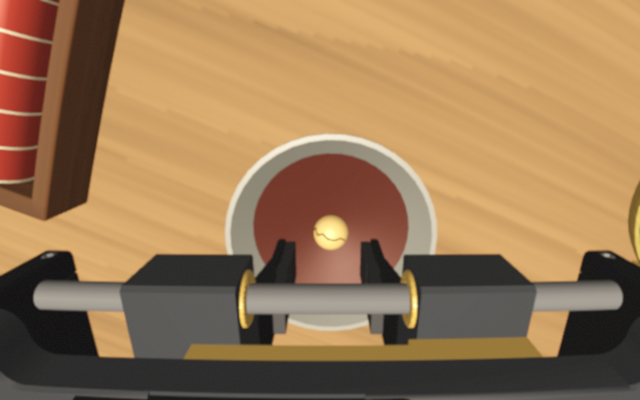

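The ball at (331,232) is centred between the fingers, so I'll descend and grip it.

```bash
python3 -m creep '[[0,-1,-14,0],[0,0,-12,0],[0,0,-9,0],[0,0,-5,0],[0,0,-3,0],[0,0,0,0],[0,0,0,0]]'
python3 -m creep '[[0,0,0,0],[0,0,0,0],[0,0,0,0],[0,0,0,0],[0,0,0,0]]' 1 12
```

```text
t: 4.65
tcp_pos: [0.4483, 0.2047, 0.0328]
tool_rot: [-0.0, 0.98, 0.201, 0.0]
wrist_force: [0.6, -0.1, -0.8]
grip_width: 0.391
gripper_force: 0.0
t: 5.07
tcp_pos: [0.4484, 0.2046, 0.0329]
tool_rot: [0.0, 0.98, 0.201, 0.0]
wrist_force: [-0.4, 0.2, 2.3]
grip_width: 0.238
gripper_force: 12.0
```

```bash
python3 -m creep '[[0,0,8,0],[0,0,20,0],[0,0,30,0],[0,0,30,0],[5,-10,30,0],[10,-20,20,0],[14,-28,12,0],[16,-32,0,0],[16,-32,0,0],[16,-32,0,0],[14,-28,0,0],[12,-24,0,0]]'
python3 -m creep '[[7,-14,0,0],[4,-8,0,0],[0,0,0,0],[0,0,0,0]]'
python3 - <<'E'
from h import *
c=grab("wrist"); save(c,"w3"); s=monitor.get_state();print(s["tcp_pos"],s["grip_width"],s["gripper_force"])
hsv=cv2.cvtColor(c[0],cv2.COLOR_RGB2HSV)
for d in finder.silhouettes("wrist","dish")[:3]:
    yy,xx=np.nonzero(d["pixels"]); q=ray(c,np.c_[xx,yy],.024)[:,:2]; w,v=np.linalg.eigh(np.cov(q.T)); print("dish",d["p"],len(q),q.mean(0).round(4),np.arctan2(*v[::-1,1]),xx.mean(),yy.mean())
E
```

```text
t: 6.07
tcp_pos: [0.5518, -0.0041, 0.1831]
tool_rot: [0.0, 0.98, 0.2, 0.0]
wrist_force: [0.9, -0.2, -0.1]
grip_width: 0.236
gripper_force: 12.0
t: 6.4
tcp_pos: [0.5618, -0.0219, 0.1827]
tool_rot: [-0.0, 0.979, 0.202, -0.0]
wrist_force: [0.4, -0.1, -0.8]
grip_width: 0.24
gripper_force: 12.0
[ 0.56171067 -0.02142061  0.18275447] 0.2377855748683349 12.000224590301514
dish 0.87 328 [0.7053 0.0324] 1.4061312892522522 336.530487804878 7.990853658536586
dish 0.76 14134 [ 0.5736 -0.0235] 2.9165076708927424 334.8845337484081 179.35899250035376
```

View pics/w3.png

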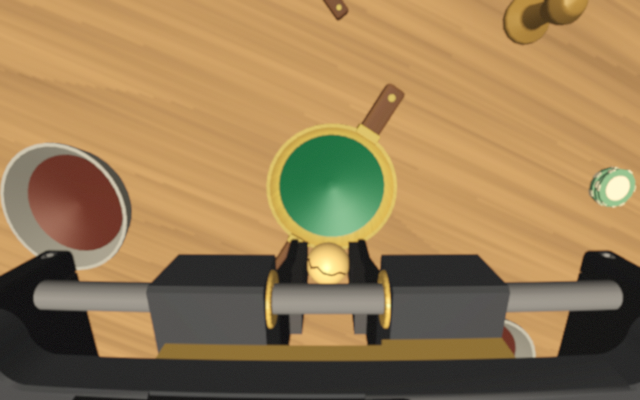

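The ball is held at (328,262). The dish rim is centred near (332,188), with the far handle pointing to (390,100).

```bash
cat >> h.py <<'E'
from scipy.optimize import least_squares
def circ(q):
    f=lambda p:np.hypot(q[:,0]-p[0],q[:,1]-p[1])-p[2]
    r=least_squares(f,[*q.mean(0),.05],loss="soft_l1",f_scale=.001); return r.x.round(4),np.std(f(r.x)).round(4)
E
python3 - <<'E'
from h import *
c=grab("wrist"); hsv=cv2.cvtColor(c[0],cv2.COLOR_RGB2HSV)
g=((hsv[...,0]>55)&(hsv[...,0]<95)&(hsv[...,1]>80)).astype(np.uint8)
b=((hsv[...,0]>20)&(hsv[...,0]<32)&(hsv[...,1]>110)&(hsv[...,2]>120)).astype(np.uint8)
for nm,m,zs in (("green",g,(.0166,.022)),("outer",g|b,(.0,.026))):
    n,l,st,_=cv2.connectedComponentsWithStats(m); k=l[185,332]; mm=(l==k).astype(np.uint8)
    cn=max(cv2.findContours(mm,0,1)[0],key=len)[:,0]
    cn=cn[(cn[:,1]<235)]
    if nm=="outer": cn=cn[(abs(cn[:,0]-370)>25)|(cn[:,1]>150)]
    print(nm,st[k])
    for z in zs: print(z,circ(ray(c,cn,z)[:,:2]))
# far handle: brown pixels
m=(hsv[...,0]<14)&(hsv[...,2]<165)&(hsv[...,1]>90)
y,x=np.mgrid[:400,:640]; m&=(abs(x-385)<35)&(y>80)&(y<135)
q=ray(c,np.c_[x[m],y[m]],.028)[:,:2]; w,v=np.linalg.eigh(np.cov(q.T)); print("handle",m.sum(),q.mean(0),np.arctan2(*v[::-1,1]),w**.5*12**.5)
E
```

```text
green [ 281  136  103   99 7339]
0.0166 (array([ 0.5655, -0.0235,  0.0475]), np.float64(0.0081))
0.022 (array([ 0.5667, -0.0229,  0.0466]), np.float64(0.008))
outer [  267   124   131   125 11791]
0.0 (array([ 0.5586, -0.0271,  0.0646]), np.float64(0.0003))
0.026 (array([ 0.5646, -0.0241,  0.0595]), np.float64(0.0003))
handle 737 [ 0.64756304 -0.03632627] 3.0196640770851086 [0.01636944 0.03889365]
```

```bash
python3 -m creep '[[3,-2,-10,0],[0,0,-20,0],[0,0,-25,0],[0,0,-25,0],[0,0,-22,0],[0,0,-16,0],[0,0,-12,0],[0,0,-9,0],[0,0,-6,0],[0,0,-4,0],[0,0,0,0],[0,0,0,0]]'
```

```text
t: 7.55
tcp_pos: [0.5656, -0.0254, 0.0341]
tool_rot: [0.0, 0.98, 0.201, 0.0]
wrist_force: [-0.2, -0.5, -0.4]
grip_width: 0.238
gripper_force: 12.0
```

```bash
python3 -m creep '[[-1,1,-1,0],[0,0,0,0],[0,0,0,0],[0,0,0,0]]'
python3 -m creep '[[0,0,0,0],[0,0,0,0],[0,0,0,0],[0,0,0,0],[0,0,0,0],[0,0,0,0]]' 0.61
python3 - <<'E'
from h import *
c=grab("wrist"); save(c,"w4")
E
```

```text
t: 7.88
tcp_pos: [0.5644, -0.0244, 0.033]
tool_rot: [0.0, 0.98, 0.201, 0.0]
wrist_force: [0.8, 0.9, 1.6]
grip_width: 0.244
gripper_force: 12.0
t: 8.38
tcp_pos: [0.5642, -0.0245, 0.0325]
tool_rot: [0.0, 0.98, 0.201, -0.0]
wrist_force: [0.0, 0.3, 0.4]
grip_width: 0.383
gripper_force: 0.0
```

View pics/w4.png

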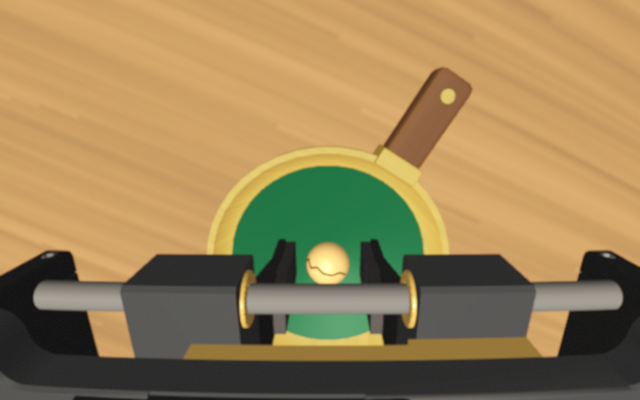

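The ball rests mid-dish at (328,262) with the fingers clear of it. I'll retreat upwards and go to the far handle.

```bash
python3 -m creep '[[0,0,8,0],[0,0,15,0],[0,0,25,0],[0,0,30,0],[0,0,25,0],[0,0,20,-0.05],[0,0,10,-0.1],[0,0,0,-0.1],[0,0,0,-0.1],[0,0,0,-0.1],[0,0,0,-0.1],[0,0,0,0]]'
python3 -m creep '[[8,-1,0,0],[14,-2,0,0],[16,-3,0,0],[12,-2,0,0],[6,-1,0,0],[0,0,0,0],[0,0,0,0],[0,0,0,0]]' 0.42
python3 - <<'E'
from h import *
c=grab("wrist"); save(c,"w5"); s=monitor.get_state();print(s["tcp_pos"],R.from_quat(s["tool_rot"][[1,2,3,0]]).as_matrix()[:,:2].T.round(3))
E
```

```text
t: 9.43
tcp_pos: [0.5642, -0.0243, 0.1663]
tool_rot: [0.0, 0.997, -0.075, 0.0]
wrist_force: [0.6, 0.4, -0.4]
grip_width: 0.393
gripper_force: 0.0
t: 10.1
tcp_pos: [0.6197, -0.0333, 0.1656]
tool_rot: [0.0, 0.997, -0.072, -0.0]
wrist_force: [-0.5, -0.2, -1.2]
grip_width: 0.582
gripper_force: 0.0
[ 0.61968926 -0.03328688  0.16565774] [[ 0.99  -0.144 -0.   ]
 [-0.144 -0.99   0.   ]]
```

View pics/w5.png

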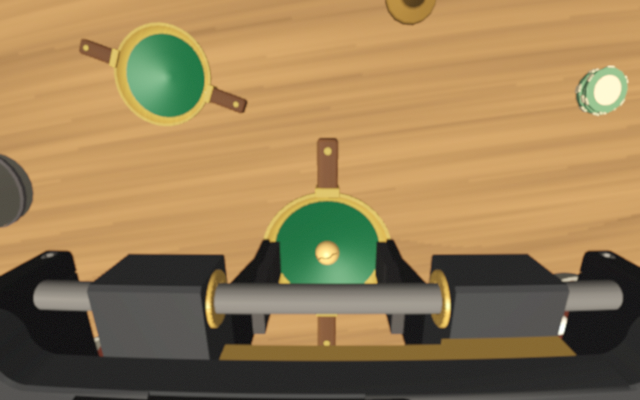

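The far handle at (327,140–190) is centred and aligned with the gripper, and the ball is mid-dish at (327,253).

```bash
python3 - <<'E'
from h import *
c=grab("wrist"); hsv=cv2.cvtColor(c[0],cv2.COLOR_RGB2HSV)
y,x=np.mgrid[:400,:640]
m=(hsv[...,0]<14)&(hsv[...,2]<165)&(hsv[...,1]>90)&(abs(x-327)<20)&(y>130)&(y<200)
q=ray(c,np.c_[x[m],y[m]],.028)[:,:2]; w,v=np.linalg.eigh(np.cov(q.T)); a=np.arctan2(*v[::-1,1]); print(m.sum(),q.mean(0),a-np.pi,a,w**.5*12**.5)
yy=y[m];print(yy.min(),yy.max(),ray(c,(327,yy.min()),.028),ray(c,(327,yy.max()),.028)); print(ball(c,327,253,20))
E
```

```text
777 [ 0.64859113 -0.0371881 ] -0.1297300167656097 3.0118626368241834 [0.01580889 0.04111867]
139 186 [[ 0.66908438 -0.03976295  0.028     ]] [[ 0.62966987 -0.03405537  0.028     ]]
(np.int64(417), array([[ 0.5632, -0.0242,  0.019 ]]))
```

```bash
python3 -m creep '[[10,-1,-10,0.005],[11,-2,-20,0.005],[8,-1,-25,0],[0,0,-25,0],[0,0,-22,0],[0,0,-16,0],[0,0,-12,0],[0,0,-7,0],[0,0,-4,0],[0,0,-2,0],[0,0,0,0],[0,0,0,0]]'
```

```text
t: 11.2
tcp_pos: [0.6497, -0.0375, 0.0235]
tool_rot: [0.0, 0.998, -0.068, 0.001]
wrist_force: [0.5, -0.0, 0.2]
grip_width: 0.582
gripper_force: 0.0
```

```bash
python3 -m creep '[[0,0,-2,0],[0,0,0,0],[0,0,0,0],[0,0,0,0],[0,0,0,0]]' 0.75 5
python3 -m creep '[[0,0,0,0],[0,0,0,0],[0,0,0,0],[0,0,0,0],[0,0,0,0]]' 1 5
python3 -m creep '[[0,0,0,0],[0,0,0,0],[0,0,0,0],[0,0,0,0],[0,0,0,0],[0,0,0,0]]' 1 60
python3 - <<'E'
from h import *
c=grab("wrist"); print(ball(c,327,310,40)); c=grab("top"); print(ball(c,321,201,9))
E
```

```text
t: 11.62
tcp_pos: [0.6492, -0.0375, 0.0207]
tool_rot: [0.0, 0.998, -0.068, 0.0]
wrist_force: [-0.1, -1.4, 0.7]
grip_width: 0.299
gripper_force: 0.0
t: 12.03
tcp_pos: [0.6492, -0.0375, 0.0206]
tool_rot: [0.0, 0.998, -0.068, 0.0]
wrist_force: [0.6, -0.2, 1.4]
grip_width: 0.21
gripper_force: 5.0
t: 12.53
tcp_pos: [0.6492, -0.0373, 0.0206]
tool_rot: [-0.0, 0.998, -0.068, 0.0]
wrist_force: [-0.2, 1.6, 1.3]
grip_width: 0.201
gripper_force: 59.9
(np.int64(687), array([[ 0.617 , -0.0327,  0.019 ]]))
(np.int64(82), array([[ 0.5656, -0.0375,  0.019 ]]))
```

```bash
python3 -m creep '[[0,0,1,0],[0,0,2,0],[0,0,3,0],[0,0,4,0],[0,0,4,0],[0,0,4,0],[0,0,4,0],[0,0,3,0],[0,0,2,0],[0,0,1,0],[0,0,0,0],[0,0,0,0]]'
python3 - <<'E'
from h import *
s=monitor.get_state();print(s["moment"],s["wrist_force"])
a=grab("side")[0][150:270,220:420]; b=grab("top")[0][140:260,220:420]
im=np.vstack([cv2.resize(v,None,fx=2.5,fy=2.5,interpolation=2) for v in (a,b)])
cv2.imwrite("pics/l1.png",im[:,:,::-1])
E
```

```text
t: 13.63
tcp_pos: [0.6491, -0.0376, 0.0485]
tool_rot: [0.0, 0.998, -0.068, -0.0]
wrist_force: [0.0, 0.6, -3.6]
grip_width: 0.199
gripper_force: 59.9
[ 0.03952791 -0.2297098   0.04322549] [ 0.02164535  0.60924164 -3.55435822]
```

View pics/l1.png

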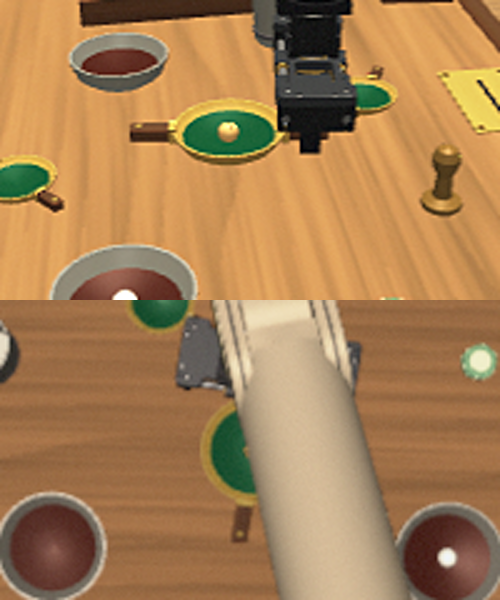

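The dish hangs level, with the ball at the dish's middle in the side view (crop 228,131). I'll lift further and refine the gutter's direction.

```bash
python3 -m creep '[[0,0,2,0],[0,0,5,0],[0,0,8,0],[0,0,12,0],[0,0,15,0],[0,0,18,0],[0,0,18,0],[0,0,15,0],[0,0,12,0],[0,0,8,0],[0,0,5,0],[0,0,2,0]]'
python3 - <<'E'
from h import *
c=grab("top")
m=np.array(finder.silhouettes("top","gutter")[0]["pixels"])
L=[];Rr=[]
for r in range(140,282):
    xs=np.nonzero(m[r])[0]
    if len(xs): L.append((xs[0]-.5,r));Rr.append((xs[-1]+.5,r))
for n,p in(("L",L),("R",Rr)):
    for z in (0,.036):
        q=ray(c,np.array(p),z)[:,:2]; f=cv2.fitLine(q.astype(np.float32),cv2.DIST_HUBER,0,.001,.001).ravel(); print(n,z,np.arctan(f[1]/f[0]),f[2:])
E
```

```text
t: 14.73
tcp_pos: [0.6493, -0.0375, 0.1694]
tool_rot: [0.0, 0.998, -0.068, 0.0]
wrist_force: [0.1, 0.3, -3.0]
grip_width: 0.197
gripper_force: 59.9
L 0 -0.08837359 [ 0.5449227 -0.4014949]
L 0.036 -0.088373624 [ 0.5428228  -0.39132535]
R 0 -0.09126099 [ 0.54717934 -0.49845687]
R 0.036 -0.09126089 [ 0.5450208  -0.48576787]
```

```bash
python3 -m creep '[[0,0,0,0.005],[0,0,0,0.01],[0,0,0,0.015],[0,0,0,0.02],[0,0,0,0.03],[0,0,0,0.04],[0,0,0,0.045],[0,0,0,0.045],[0,0,0,0.045],[0,0,0,0.045],[0,0,0,0.045],[0,0,0,0.045]]'
python3 -m creep '[[0,0,0,0.045],[0,0,0,0.045],[0,0,0,0.045],[0,0,0,0.045],[0,0,0,0.045],[0,0,0,0.045],[0,0,0,0.045],[0,0,0,0.045],[0,0,0,0.045],[0,0,0,0.045],[0,0,0,0.045],[0,0,0,0.045]]'
python3 -m creep '[[0,0,0,0.045],[0,0,0,0.045],[0,0,0,0.045],[0,0,0,0.045],[0,0,0,0.045],[0,0,0,0.045],[0,0,0,0.045],[0,0,0,0.045],[0,0,0,0.045],[0,0,0,0.045],[0,0,0,0.04],[0,0,0,0.04]]'
python3 -m creep '[[0,0,0,0.035],[0,0,0,0.03],[0,0,0,0.025],[0,0,0,0.02],[0,0,0,0.017],[0,0,0,0.012],[0,0,0,0.008],[0,0,0,0.005],[0,0,0,0.005],[0,0,0,0],[0,0,0,0],[0,0,0,0]]'
python3 - <<'E'
from h import *
s=monitor.get_state(); m=R.from_quat(s["tool_rot"][[1,2,3,0]]).as_matrix();print("toolx",np.arctan2(m[1,0],m[0,0]),s["tcp_pos"],m[2])
c=grab("top");b=c[0][130:290,260:500]; a=grab("side")[0][120:280,220:460]
w=grab("wrist")
im=np.vstack([cv2.resize(v,None,fx=1.8,fy=1.8,interpolation=2) for v in (a,b)])
cv2.imwrite("pics/l2.png",im[:,:,::-1]); np.savez("l2.npz",top=c[0],side=a)
E
```

```text
t: 15.83
tcp_pos: [0.6491, -0.0375, 0.1684]
tool_rot: [-0.0, 0.992, 0.129, -0.0]
wrist_force: [0.1, -0.1, -3.6]
grip_width: 0.201
gripper_force: 59.9
t: 16.83
tcp_pos: [0.6491, -0.0375, 0.1683]
tool_rot: [-0.0, 0.921, 0.389, -0.0]
wrist_force: [0.0, 0.6, -4.0]
grip_width: 0.196
gripper_force: 59.9
t: 17.83
tcp_pos: [0.649, -0.0375, 0.1683]
tool_rot: [-0.0, 0.788, 0.616, -0.0]
wrist_force: [-0.0, -0.0, -3.0]
grip_width: 0.198
gripper_force: 59.9
t: 18.83
tcp_pos: [0.6492, -0.0375, 0.1686]
tool_rot: [0.0, 0.738, 0.675, 0.0]
wrist_force: [-0.0, 0.4, -4.4]
grip_width: 0.204
gripper_force: 59.9
toolx 1.4815974435057155 [ 0.64916266 -0.03751081  0.16856513] [ 1.71484909e-05  7.60873712e-05 -9.99999997e-01]
```

View pics/l2.png

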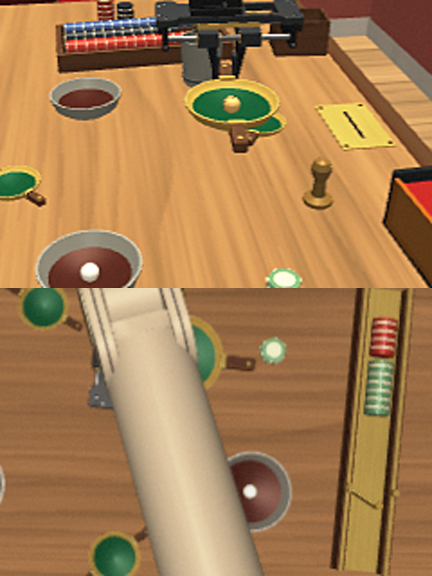

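The dish is held high, with its free handle at crop (240,363) pointing across the gutter. The ball is mid-dish at crop (231,103). One numeric check remains before I hand in.

```bash
python3 -m creep '[[0,0,0,0],[0,0,0,0],[0,0,0,0],[0,0,0,0],[0,0,0,0],[0,0,0,0]]'
python3 - <<'E'
from h import *
c=grab("top"); hsv=cv2.cvtColor(c[0],cv2.COLOR_RGB2HSV);y,x=np.mgrid[:400,:640]
m=(x>382)&(x<404)&(y>162)&(y<182)&(hsv[...,2]<110)
q=ray(c,np.c_[x[m],y[m]],.176)[:,:2];w,v=np.linalg.eigh(np.cov(q.T));print("handle",m.sum(),q.mean(0),np.arctan(v[0,1]/v[1,1]),"want",np.tan(.09), "pred", (np.array([.6492,-.0375])-.170*np.array([np.cos(1.481),np.sin(1.481)])))
s=monitor.get_state()
C=np.array([s["tcp_pos"][0]-.085*np.cos(1.481),s["tcp_pos"][1]-.085*np.sin(1.481)]);z0=s["tcp_pos"][2]-.0206
for i in range(3):
    c=grab("side"); hsv=cv2.cvtColor(c[0],cv2.COLOR_RGB2HSV)
    f=c[0].astype(int); m=((x-349)**2+(y-177)**2<9**2)&(f[...,0]>120)&(f[...,0]>f[...,1])
    print("ball",m.sum(),ray(c,(x[m].mean(),y[m].mean()),z0+.019),"centre",C,z0)
# projected free handle tip vs seen, for level
P=np.array([[*(C-.106*np.array([np.cos(1.481),np.sin(1.481)])),z0+.020],[*C,z0+.019]])
print(cv2.projectPoints(P,cv2.Rodrigues(c[3][:3,:3])[0],c[3][:3,3],c[1],np.array([c[2],0,0,0,0.]))[0][:,0])
m=(x>335)&(x<365)&(y>188)&(y<210)&(hsv[...,2]<100);print("tip seen",m.sum(),x[m].mean(),y[m].mean(),y[m].max())
E
```

```text
t: 19.48
tcp_pos: [0.6492, -0.0375, 0.1686]
tool_rot: [0.0, 0.738, 0.675, 0.0]
wrist_force: [-0.3, 0.6, -3.5]
grip_width: 0.202
gripper_force: 59.9
handle 100 [ 0.63076653 -0.20521518] 0.08647898436622768 want 0.09024378990978545 pred [ 0.63395513 -0.20681507]
ball 65 [[ 0.64256878 -0.12437273  0.16696072]] centre [ 0.64154322 -0.12214422] 0.14796072372349037
ball 66 [[ 0.64245771 -0.1241571   0.16696072]] centre [ 0.64154322 -0.12214422] 0.14796072372349037
ball 66 [[ 0.64245771 -0.1241571   0.16696072]] centre [ 0.64154322 -0.12214422] 0.14796072372349037
[[353.49105557 200.7773819 ]
 [347.75161981 177.2290964 ]]
tip seen 84 353.5357142857143 197.5595238095238 204
```

Everything checks out: the handle is within about 0.004 rad of straight across, the ball is still and centred, and the dish is level.

```bash
python3 -c "from plant import close_job; print(close_job())"
```

```text
the job is handed in; nothing more can be done
None
```

The job is handed in: the cracked ball rests in the middle of the brass dish, held level by one handle about 15 cm above the counter, with the free handle pointing straight across the gutter to the inspector; it took about 20 s of the 64 s allowed.

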